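# Reload dried valve cartridges in reverse order

### The job

Move the four dried valve cartridges from the drying rack to the empty white carrier, one to a cell, in reverse order: the cartridge that starts nearest the rack's red tab goes into the carrier cell farthest from the carrier's red tab, the next one into the next cell, and so on, so that the last one ends nearest the carrier's tab (each coloured disc on the rack keeps showing where the cartridge of its colour stood). Keep the cartridges upright, set each one down rather than dropping it, and leave all four standing flat on the floor of their cells.

Things in the scene. Friction and masses are not known exactly. Their poses are not given: they have to be found in the camera images.
- blue_centre (a point): The loose blue valve cartridge, upright, round, 60 mm tall, about 120 g: steel foot 44 mm across and 8 mm high, white neck 33 mm across, then a blue cap 36 mm across from 26 mm up to the flat top, which bears a small white dot. The point is on its axis, 30 mm above its underside; z is up its axis. It starts standing on the blue disc of the drying rack, within about 4 mm of its centre.
- yellow_centre (a point): The loose yellow valve cartridge, upright, round, 60 mm tall, about 120 g: steel foot 44 mm across and 8 mm high, white neck 33 mm across, then a yellow cap 36 mm across from 26 mm up to the flat top, which bears a small white dot. The point is on its axis, 30 mm above its underside; z is up its axis. It starts standing on the yellow disc of the drying rack, within about 4 mm of its centre.
- green_centre (a point): The loose green valve cartridge, upright, round, 60 mm tall, about 120 g: steel foot 44 mm across and 8 mm high, white neck 33 mm across, then a green cap 36 mm across from 26 mm up to the flat top, which bears a small white dot. The point is on its axis, 30 mm above its underside; z is up its axis. It starts standing on the green disc of the drying rack, within about 4 mm of its centre.
- black_centre (a point): The loose black valve cartridge, upright, round, 60 mm tall, about 120 g: steel foot 44 mm across and 8 mm high, white neck 33 mm across, then a black cap 36 mm across from 26 mm up to the flat top, which bears a small grey dot. The point is on its axis, 30 mm above its underside; z is up its axis. It starts standing on the black disc of the drying rack, within about 4 mm of its centre.
- blue_disc: Flat blue disc, 60 mm across and 5 mm thick, fixed on the drying rack; it marks the place where the blue cartridge starts and stays there. Origin at the centre of its underside, 10 mm above the table; its top is 15 mm above the table.
- yellow_disc: Flat yellow disc, 60 mm across and 5 mm thick, fixed on the drying rack; it marks the place where the yellow cartridge starts and stays there. Origin at the centre of its underside, 10 mm above the table; its top is 15 mm above the table.
- green_disc: Flat green disc, 60 mm across and 5 mm thick, fixed on the drying rack; it marks the place where the green cartridge starts and stays there. Origin at the centre of its underside, 10 mm above the table; its top is 15 mm above the table.
- black_disc: Flat black disc, 60 mm across and 5 mm thick, fixed on the drying rack; it marks the place where the black cartridge starts and stays there. Origin at the centre of its underside, 10 mm above the table; its top is 15 mm above the table.
- rack: The drying rack: flat aluminium plate 78 x 286 mm, 10 mm high, fixed, carrying the four coloured discs in a row (y = +105, +35, -35, -105 mm in its frame, in an order that changes). A red tab (50 x 28 mm, 10 mm high) sticks out at one end. Origin: centre of its underside (tab not counted), y along the row towards the red tab, z up.
- carrier: The carrier: white open tray 74 x 284 mm, 17 mm high, fixed, empty at the start, split by 4 mm walls into four cells in a row, each 66 x 66 mm inside, centred at x = 0, y = +105, +35, -35, -105 mm in its frame; cell floors 4 mm above the table. Red tab at one end. Origin: centre of its underside (tab not counted), y along the row towards the red tab, z up. It may be left or right of the rack.
Not all that is in view belongs to the job. What is shaped like the part that bears yellow_centre but pink or purple is not meant.

How it is judged:
By the outcome, as a careful person would: the job done as asked, in the order asked, and still so for the second after the job is handed in, with the robot touching nothing.
It also fails if it takes over 106 s, if anything falls off the work surface, if the arm or the gripper's body presses on something with over 40 N, if the wrist force passes 120 N, or if a joint passes its speed limit or range.

### The arm

A 7-joint arm with a two-finger parallel gripper is mounted at the origin on the work surface. World frame = base frame: x ahead of the robot, y to its left, z up, the work surface at z = 0. Lengths are in m, angles in degrees, forces in N, time in s.
With the tool pointing down it reaches from about 0.425 to 0.875 m from the base axis. Payload 8.4 kg.
Tool frame: the origin (TCP) lies on the centre line of the jaws, within the pads' length; the fingertips stand 25 mm ahead of it and the grasp point (between the pads) lies 6 mm ahead of it; z points along the fingers, y is the direction in which the jaws open and shut (so a half turn about z gives the same grasp; the last joint's range is limited). The gripper opens to 87 mm and grips with 3 to 60 N. Pads are 19 mm wide; open, the fingers measure 117 mm over their backs; the gripper's body (75 mm by 190 mm) begins 51 mm behind the grasp point.
Start: joints at [60.837, 19.091, 2.286, 83.961, -0.768, 76.965, -3.352], TCP at [0.259, -0.596, 0.248] pointing down, gripper open.
Joint ranges: [-147.57, 147.57], [-21.85, 119.76], [-74.77, 79.35], [14.55, 137.4], [-85.83, 265.84], [4.83, 119.75], [-152.11, 152.11]. Speed limits (degrees/s): [127.2, 127.2, 159.86, 159.86, 180, 180, 180].

### API

Orientations are given as a 3x3 rotation matrix whose columns are the frame's x, y, z axes.
In Python, from workcell import get_obs, snapshot, calibration, order gives the robot as it stands. The module is installed in compiled form; this text tells all that it offers.
- The arm moves only by the tool send_rows, never from a script. Its argument "increments" is text: rows parted by semicolons, each of 6 numbers parted by spaces: the shift along the tool's x, y, z in mm, then the turn, a rotation vector about the tool's x, y, z in rad. A call has exactly 10 rows; each row is the pose to reach, as a shift and turn from the pose commanded when the call began, along the tool's axes at that moment; what a row does not reach only later rows make up. A row lasts 1/8 s, in which the tool goes at most 62.5 mm and 10.7 degrees, less where a joint would pass 70% of its speed; a pose out of reach is approached as far as the arm can. A call with a gripper value outside its range is refused whole. "grip" is the opening, from -1 (shut) to 1 (fully open), set as the call begins (left out, the last holds). The fingers move at their own pace and stop on an object; "squeeze" is the grip in N (left out, the last holds). Time passes only in rows, so rows that repeat a pose let the fingers close, or fill a call up. It gives the time, the measured TCP pose, the force and the opening at its end, in the units of the state.
- get_obs(): the state, without advancing time (a new reading comes with each control period).
- snapshot(name): name is "side" or "top"; returns the picture (420x560x3 uint8, red, green, blue); there is no depth.
- calibration(name): a dict with "intrinsics" (3x3 intrinsics, pixels), "R" (3x3) and "t" (3): a world point X has camera coordinates R X + t. Camera axes: x right, y down, z forward; pixel columns grow to the right and rows downward; lengths in m; the calibration is good to about 2 mm. A picture is of the moment at which its call begins. calibration takes no time and is no camera call.
- order.finish_job(): hands the job in, once; it reports no verdict.
The state is a dict: "clock": time; "joints": joint angles; "qd": joint speeds; "tau": joint torques, N m; "ee_pos": TCP position; "orientation": TCP orientation; "contact_force": force on the tool from outside, world axes, zero at the start; "moment": the same for the moment, N m; "opening": finger opening in m.
Only numpy, scipy, OpenCV 4.12 (cv2) and the standard library are available. Lean on these libraries where they do the work, as an engineer would, in place of code of your own. Each camera call takes 0.05 s, during which the arm holds its last target.

## Working session

There is one attempt and no reset: what is moved stays moved. The work goes in short steps, Python scripts to look and compute and a tool call to move; the robot and the scene stay as the last step left them, time stands still between calls to the robot, and variables do not carry over. Pictures are saved under pics/ and viewed, and the job is handed in when it is done.

Besides the shell and the picture viewer there is one more tool, called as name(argument=value, ...), one argument or row to a line, values as JSON. send_rows: Moves the arm, as the interface text tells. Its arguments: {"type":"object","properties":{"increments":{"type":"string"},"grip":{"type":"number"},"squeeze":{"type":"number"}},"required":["increments"]}

```bash
mkdir -p pics; ls; python3 - <<'E'
from workcell import *
import cv2
o=get_obs(); print({k:o[k] for k in('clock','ee_pos','orientation','opening')})
for n in('top','side'):
    cv2.imwrite(f'pics/{n}0.png',cv2.cvtColor(snapshot(n),cv2.COLOR_RGB2BGR)); c=calibration(n); print(n,c)
E
```

```text
pics
{'clock': 0.0, 'ee_pos': array([ 0.25875969, -0.59578196,  0.24662856]), 'orientation': array([[ 9.17234409e-01,  3.98347124e-01, -7.79610467e-04],
       [ 3.98347871e-01, -9.17233177e-01,  1.50732288e-03],
       [-1.14646850e-04, -1.69312458e-03, -9.99998560e-01]]), 'opening': 0.08694068974392485}
top {'intrinsics': array([[535.87037598,   0.        , 270.65301999],
       [  0.        , 535.87037598, 205.26319587],
       [  0.        ,   0.        ,   1.        ]]), 'R': array([[ 2.72820023e-02, -9.99627773e-01,  9.16795936e-05],
       [-9.96895025e-01, -2.72141964e-02, -7.38897593e-02],
       [ 7.38647505e-02,  1.92446565e-03, -9.97266411e-01]]), 't': array([-0.03349755,  0.46959654,  1.20222088])}
side {'intrinsics': array([[531.87277922,   0.        , 274.05492693],
       [  0.        , 531.87277922, 204.88202487],
       [  0.        ,   0.        ,   1.        ]]), 'R': array([[-0.72528556, -0.68838574,  0.00926942],
       [-0.41071572,  0.42184728, -0.80830531],
       [ 0.55251557, -0.59005927, -0.58869059]]), 't': array([0.31244983, 0.2482829 , 0.89034311])}
```

```bash
sleep 1
```

```text
(no output)
```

View pics/top0.png

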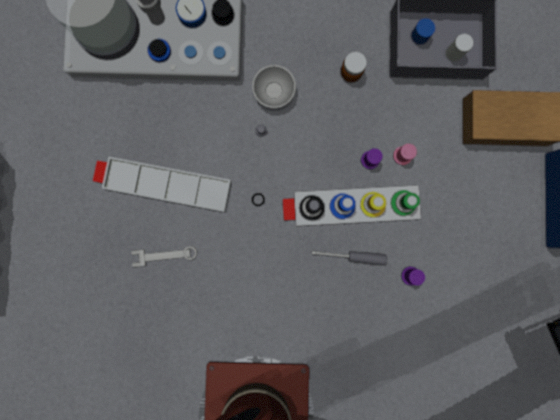

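View pics/side0.png

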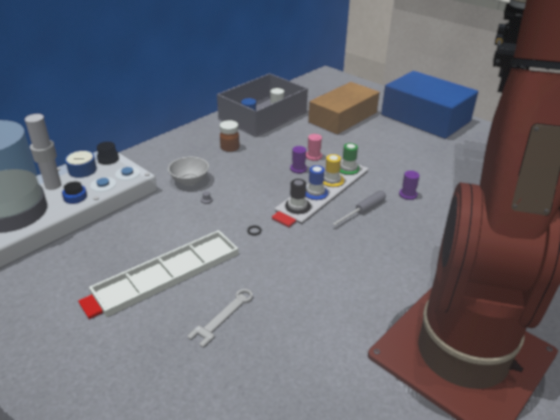

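Candidates in top view: black (313,206), blue (344,204), yellow (376,202) and green (408,200), all on the rack. Not meant: purple (372,158), pink (405,153), purple (415,277), and the look-alikes on the station at upper left and in the grey box (blue at 424,30). From the red tab the rack order is black, blue, yellow, green. The carrier's tab is at (99,172). Next I measure and check a crop.

```bash
cat > h.py <<'E'
import numpy as np, cv2
from workcell import *
def ray(n,u,v,z):
    c=calibration(n);K,R,t=c['intrinsics'],c['R'],c['t']
    d=R.T@np.linalg.solve(K,[u,v,1]);o=-R.T@t
    return o+d*(z-o[2])/d[2]
def proj(n,X):
    c=calibration(n);p=c['intrinsics']@(c['R']@np.array(X)+c['t']);return p[:2]/p[2]
def blobs(m,lo=20):
    n,l,s,c=cv2.connectedComponentsWithStats(m.astype(np.uint8))
    return [(int(s[i,4]),c[i].round(1),s[i,:4],l==i) for i in range(1,n) if s[i,4]>=lo]
E
python3 - <<'E'
from h import *
im=cv2.imread('pics/top0.png');hsv=cv2.cvtColor(im,cv2.COLOR_BGR2HSV);H,S,V=cv2.split(hsv)
cv2.imwrite('pics/crop_rack.png',cv2.resize(im[170:240,275:430],None,fx=5,fy=5,interpolation=cv2.INTER_CUBIC))
cv2.imwrite('pics/crop_car.png',cv2.resize(im[145:225,85:240],None,fx=5,fy=5,interpolation=cv2.INTER_CUBIC))
red=((H<8)|(H>172))&(S>150)&(V>80)
for b in blobs(red[:300],20): print('red',b[:3])
for n,lo,hi in(('blue',105,125),('yel',20,32),('grn',45,85)):
    m=(H>=lo)&(H<=hi)&(S>100)
    m[:170]=0;m[240:]=0;m[:,:280]=0;m[:,430:]=0
    for b in blobs(m): print(n,b[:3])
w=(V>150)&(S<50)
for b in blobs(w[100:300],60): print('white',b[0],b[1]+[0,100],b[2], cv2.minAreaRect(np.argwhere(b[3])[:,::-1].astype(np.float32)))
E
```

```text
red (189, array([ 99.2, 171.3]), array([ 93, 161,  13,  22], dtype=int32))
red (227, array([288.6, 209. ]), array([283, 199,  12,  21], dtype=int32))
blue (306, array([341.9, 206.4]), array([330, 194,  25,  25], dtype=int32))
yel (319, array([373.1, 204.5]), array([361, 192,  25,  25], dtype=int32))
grn (290, array([403.8, 201.9]), array([391, 191,  29,  24], dtype=int32))
white 703 [122.7 176.8] [108  62  31  31] ((122.84616088867188, 76.76923370361328), (25.8873291015625, 27.45625877380371), 11.309932708740234)
white 721 [152.5 182.5] [137  67  32  32] ((152.40383911132812, 82.48075866699219), (26.475675582885742, 27.456254959106445), 11.309932708740234)
white 721 [182.3 188.2] [167  73  31  31] ((182.33599853515625, 88.1520004272461), (26.653934478759766, 27.369476318359375), 10.304845809936523)
white 736 [212.2 193.8] [196  79  33  31] ((211.95999145507812, 93.72000122070312), (27.72724723815918, 27.54836082458496), 10.304845809936523)
white 1234 [352.2 204.2] [296  87 122  37] ((356.9043273925781, 105.00484466552734), (31.918912887573242, 121.85478973388672), 87.10873413085938)
white 60 [378.1 201.4] [374  97   9   9] ((377.9999694824219, 101.49999237060547), (7.77817440032959, 7.77817440032959), 45.0)
```

View pics/crop_rack.png

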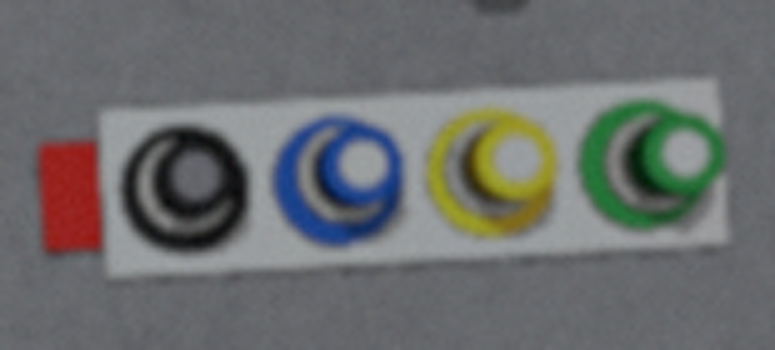

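View pics/crop_car.png

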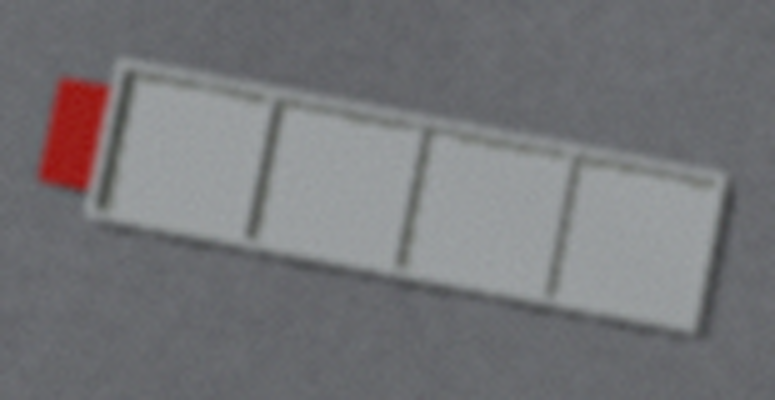

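```bash
python3 - <<'E'
from h import *
im=cv2.imread('pics/side0.png')
cv2.imwrite('pics/crop_side.png',cv2.resize(im[135:230,265:385],None,fx=6,fy=6,interpolation=cv2.INTER_CUBIC))
E
```

```text
(no output)
```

View pics/crop_side.png

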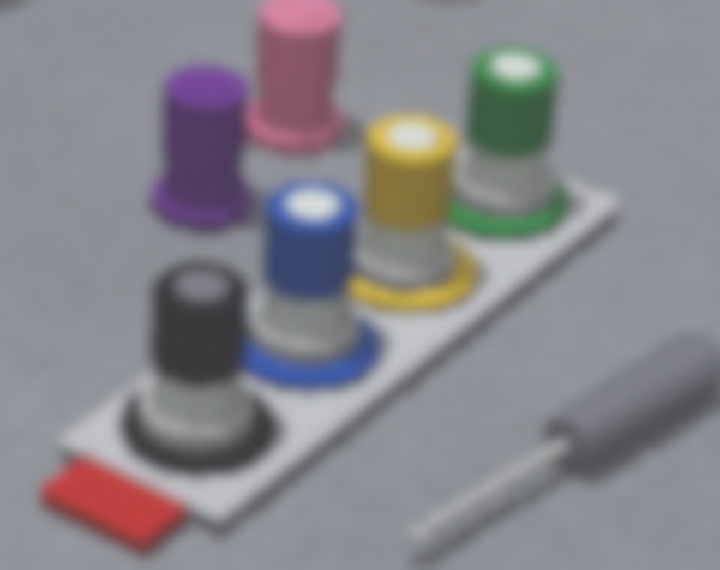

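```bash
cat > meas.py <<'E'
from h import *
im=cv2.imread('pics/top0.png');sd=cv2.imread('pics/side0.png')
def dot(img,cx,cy,r,thr,black=False):
    hsv=cv2.cvtColor(img,cv2.COLOR_BGR2HSV).astype(float)
    y,x=np.mgrid[:img.shape[0],:img.shape[1]]
    V=hsv[...,2]; S=hsv[...,1]
    g=img.min(axis=2).astype(float)
    near=np.hypot(x-cx,y-cy)<r
    m=near&(g>thr)
    w=(g-thr)*m
    return np.array([(x*w).sum()/w.sum(),(y*w).sum()/w.sum()])
tops=dict(black=((314.2,205.6),4,70),blue=((347,202),6,110),yellow=((378.3,201.6),6,110),green=((412,200),6,110))
sds=dict(black=((265+200/6,135+288/6),5,75),blue=((265+312/6,135+204/6),5,130),yellow=((265+412/6,135+136/6),5,130),green=((265+515/6,135+68/6),5,130))
pos={}
for k in tops:
    a=dot(im,*tops[k][0],*tops[k][1:]);b=dot(sd,*sds[k][0],*sds[k][1:])
    pos[k]=(ray('top',*a,.075),ray('side',*b,.075))
    print(k,a.round(1),b.round(1),(pos[k][0]*1000).round(1),(pos[k][1]*1000).round(1))
E
python3 - <<'E'
from meas import *
H,S,V=cv2.split(cv2.cvtColor(im,cv2.COLOR_BGR2HSV))
# disc centres: circle fit to coloured outline on z=15mm
t=ray('top',288.6,209,.010);tc=ray('top',99.2,171.3,.010)
print('tabs',t,tc)
# carrier outline: white + close
def rect(m,z,n):
    cnt=max(cv2.findContours(m,cv2.RETR_EXTERNAL,cv2.CHAIN_APPROX_NONE)[0],key=cv2.contourArea)
    P=np.array([ray(n,*p[0],z)[:2] for p in cnt])*1000
    return cv2.minAreaRect(P.astype(np.float32))
for n,img,box in(('top',im,(100,145,240,225)),('side',sd,(75,225,250,320))):
    g=img.min(axis=2);x0,y0,x1,y1=box
    m=np.zeros_like(g);m[y0:y1,x0:x1]=(g[y0:y1,x0:x1]>125)
    m=cv2.morphologyEx(m,cv2.MORPH_CLOSE,np.ones((5,5),np.uint8))
    print(n,rect(m,.017,n))
cs=[ray('top',u,v,.004)*1000 for u,v in((122.7,176.8),(152.5,182.5),(182.3,188.2),(212.2,193.8))]
print(np.array(cs).round(1))
g=im.min(axis=2);m=np.zeros_like(g);sub=g[180:235,290:428];m[180:235,290:428]=(sub>125)
m=cv2.morphologyEx(m,cv2.MORPH_CLOSE,np.ones((25,25),np.uint8));print('rack',rect(m,.010,'top'))
E
```

```text
black [314.  205.2] [298.2 181.8] [ 468.7 -114.7   75. ] [ 465.1 -112.2   75. ]
blue [347.2 202.3] [316.7 168.5] [ 476.9 -186.6   75. ] [ 471.3 -183.    75. ]
yellow [378.  201.3] [333.2 156.9] [ 481.1 -253.3   75. ] [ 476.2 -249.9   75. ]
green [411.6 200.1] [350.4 145.4] [ 485.6 -326.3   75. ] [ 480.1 -322.4   75. ]
tabs [ 0.46343064 -0.06194874  0.01      ] [0.53843429 0.37575178 0.01      ]
top ((513.9205932617188, 220.63992309570312), (283.52154541015625, 74.12824249267578), 80.79801940917969)
side ((521.1860961914062, 237.29229736328125), (367.3436279296875, 263.7961730957031), 44.17888641357422)
[[527.9 322.8   4. ]
 [516.5 253.4   4. ]
 [505.2 184.1   4. ]
 [494.1 114.7   4. ]]
rack ((476.6693115234375, -218.6419219970703), (76.70307922363281, 284.45867919921875), 4.671603679656982)
```

```bash
cat >> h.py <<'E'
from scipy.spatial.transform import Rotation as Ro
def down(yaw): # tool y at this world yaw (deg), z down
    a=np.radians(yaw);y=np.array([np.cos(a),np.sin(a),0]);z=np.array([0,0,-1.]);return np.c_[np.cross(y,z),y,z]
def rel(x,y,z,yaw): # mm, from measured pose
    o=get_obs();R=o['orientation'];p=o['ee_pos']
    d=R.T@(np.array([x,y,z])/1000-p)*1000
    r=Ro.from_matrix(R.T@down(yaw)).as_rotvec()
    print('inc',d.round(1),r.round(4),'| at',(p*1000).round(1),'t',round(o['clock'],2),'F',o['contact_force'].round(1),'open',round(o['opening'],4))
E
python3 -c "
from h import *
rel(467,-113.5,160,4.6)"
```

```text
inc [ 383.1 -359.4   87.2] [-1.3000e-03 -8.0000e-04 -1.2413e+00] | at [ 258.8 -595.8  246.8] t 0.1 F [ 0.7 -1.4  0.2] open 0.087
```

send_rows(
  increments="50 -47 5 0 0 -0.17; 383 -359 87 0 0 -1.241; 383 -359 87 0 0 -1.241; 383 -359 87 0 0 -1.241; 383 -359 87 0 0 -1.241; 383 -359 87 0 0 -1.241; 383 -359 87 0 0 -1.241; 383 -359 87 0 0 -1.241; 383 -359 87 0 0 -1.241; 383 -359 87 0 0 -1.241",
  grip=1,
  squeeze=20,
)

```text
clock: 1.35
ee_pos: [0.4676, -0.1115, 0.16]
orientation: [[-0.085, 0.996, -0.001], [0.996, 0.085, 0.001], [0.001, -0.001, -1.0]]
contact_force: [-0.6, -0.8, -0.4]
opening: 0.0874
```

```bash
python3 -c "
from h import *
rel(467,-113.5,160,4.6)"
```

```text
inc [-2.  -0.8 -0. ] [-0.0007 -0.0011  0.0045] | at [ 467.6 -111.5  160. ] t 1.35 F [-0.6 -0.8 -0.4] open 0.0874
```

send_rows(
  increments="-2 -1 25 0 0 0.004; -2 -1 45 0 0 0.004; -2 -1 45 0 0 0.004; -2 -1 45 0 0 0.004; -2 -1 45 0 0 0.004; -2 -1 45 0 0 0.004; -2 -1 45 0 0 0.004; -2 -1 45 0 0 0.004; -2 -1 45 0 0 0.004; -2 -1 45 0 0 0.004",
)

```text
clock: 2.6
ee_pos: [0.4664, -0.1163, 0.1155]
orientation: [[-0.076, 0.997, -0.0], [0.997, 0.076, 0.0], [0.0, -0.0, -1.0]]
contact_force: [-0.5, 0.3, 0.8]
opening: 0.0868
```

```bash
python3 -c "
from h import *
rel(467,-113.5,64,4.6)
a=snapshot('side')[:,:,::-1];b=snapshot('top')[:,:,::-1]
f=lambda im:cv2.resize(im,None,fx=4,fy=4,interpolation=cv2.INTER_CUBIC)
cv2.imwrite('pics/g1.png',np.hstack([f(a[110:230,230:330]),f(b[150:270,270:370])]))"
```

```text
inc [ 2.7  0.9 51.5] [-0.0001 -0.0001 -0.0042] | at [ 466.4 -116.3  115.5] t 2.6 F [-0.5  0.3  0.8] open 0.0868
```

View pics/g1.png

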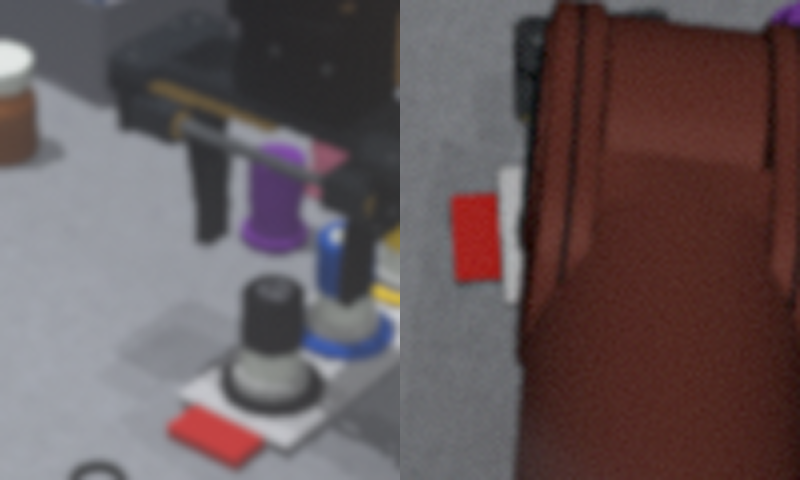

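Side view: both fingers above the black cartridge, tips at about (282,170) and (318,185), straddling the cap (298,182). I use them to check the camera bias.

```bash
python3 -c "
from h import *
rel(467,-113.5,64,4.6)
print(proj('side',[.4664,-.1163,.0905]),proj('side',[.4664,-.1163,.075]), proj('side',[.467,-.1135,.075]))
o=get_obs();y=o['orientation'][:,1];p=o['ee_pos']-[0,0,.025]
for s in(-1,1): print(proj('side',p+s*.051*y))"
```

```text
inc [ 2.8  0.9 51.5] [-0.0001 -0.0001 -0.0043] | at [ 466.4 -116.4  115.5] t 2.7 F [-0.3  0.1 -0.4] open 0.0872
[299.23387403 174.94267399] [298.97275197 180.85894626] [297.92789642 181.25635314]
[318.32614945 183.24617068]
[281.02784789 166.96584271]
```

send_rows(
  increments="3 1 5 0 0 -0.004; 3 1 20 0 0 -0.004; 3 1 35 0 0 -0.004; 3 1 51 0 0 -0.004; 3 1 51 0 0 -0.004; 3 1 51 0 0 -0.004; 3 1 51 0 0 -0.004; 3 1 51 0 0 -0.004; 3 1 51 0 0 -0.004; 3 1 51 0 0 -0.004",
)

```text
clock: 3.95
ee_pos: [0.4672, -0.1133, 0.0647]
orientation: [[-0.08, 0.997, 0.0], [0.997, 0.08, -0.0], [-0.0, 0.0, -1.0]]
contact_force: [0.5, -0.2, -0.2]
opening: 0.0874
```

send_rows(
  increments="0 0 0 0 0 0; 0 0 0 0 0 0; 0 0 0 0 0 0; 0 0 0 0 0 0; 0 0 0 0 0 0; 0 0 0 0 0 0; 0 0 0 0 0 0; 0 0 0 0 0 0; 0 0 0 0 0 0; 0 0 0 0 0 0",
  grip=-1,
  squeeze=20,
)

```text
clock: 5.2
ee_pos: [0.4672, -0.1133, 0.0646]
orientation: [[-0.08, 0.997, 0.0], [0.997, 0.08, 0.0], [0.0, 0.0, -1.0]]
contact_force: [0.6, 0.2, 0.2]
opening: 0.0356
```

```bash
python3 -c "
from h import *
rel(494.6,118.8,53,-9.2)
a=snapshot('side')[:,:,::-1]
f=lambda im:cv2.resize(im,None,fx=4,fy=4,interpolation=cv2.INTER_CUBIC)
cv2.imwrite('pics/g2.png',f(a[110:230,230:350]))"
```

```text
inc [229.2  45.9  11.6] [ 0.     -0.      0.2405] | at [ 467.2 -113.3   64.6] t 5.2 F [0.6 0.2 0.2] open 0.0356
```

View pics/g2.png

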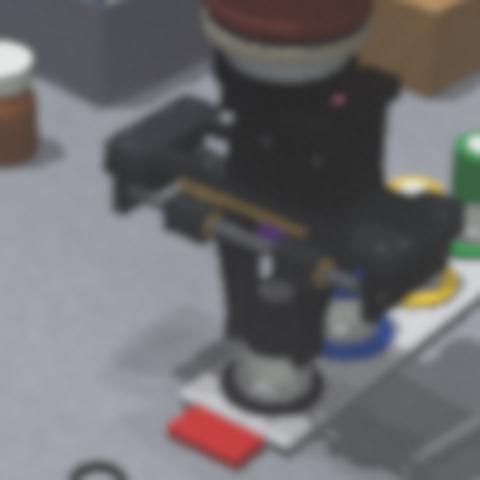

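Black is gripped (opening 35.6 mm, matching the 36 mm cap). Lift and carry.

send_rows(
  increments="0 0 -15 0 0 0; 0 0 -40 0 0 0; 30 6 -50 0 0 0.04; 75 15 -50 0 0 0.08; 120 24 -50 0 0 0.13; 165 33 -50 0 0 0.18; 205 41 -50 0 0 0.22; 229 46 -50 0 0 0.24; 229 46 -50 0 0 0.24; 229 46 -50 0 0 0.24",
)

```text
clock: 6.5
ee_pos: [0.4947, 0.1177, 0.1149]
orientation: [[0.16, 0.987, -0.0], [0.987, -0.16, -0.001], [-0.001, 0.0, -1.0]]
contact_force: [-0.5, 0.4, -1.6]
opening: 0.0356
```

```bash
python3 -c "
from h import *
rel(494.6,118.8,53,-9.2)
a=snapshot('side')[:,:,::-1];b=snapshot('top')[:,:,::-1]
f=lambda im:cv2.resize(im,None,fx=3,fy=3,interpolation=cv2.INTER_CUBIC)
cv2.imwrite('pics/g3.png',np.hstack([f(a[150:320,130:260]),f(b[130:300,90:220])]))"
```

```text
inc [ 1.1 -0.3 61.9] [0.0001 0.0006 0.0003] | at [494.7 117.7 114.9] t 6.5 F [-0.5  0.4 -1.6] open 0.0356
```

View pics/g3.png

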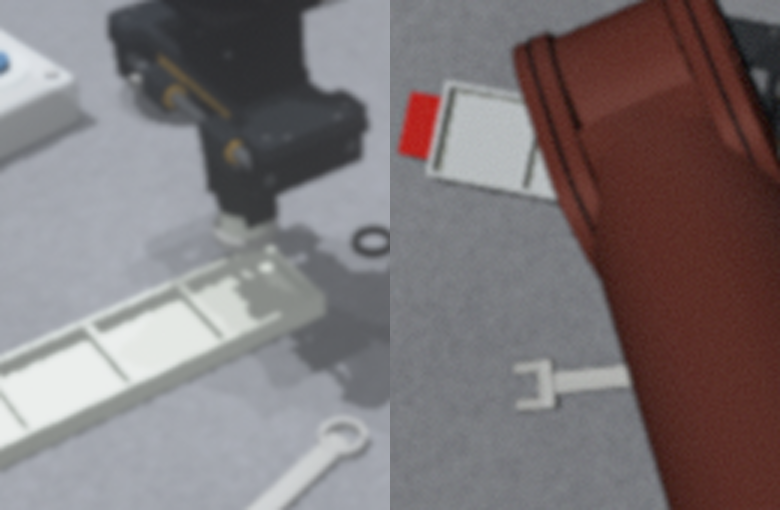

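send_rows(
  increments="0 0 10 0 0 0; 0 0 25 0 0 0; 0 0 38 0 0 0; 0 0 46 0 0 0; 0 0 52 0 0 0; 0 0 56 0 0 0; 0 0 58 0 0 0; 0 0 60 0 0 0; 0 0 60 0 0 0; 0 0 60 0 0 0",
)

```text
clock: 7.85
ee_pos: [0.4948, 0.1187, 0.0548]
orientation: [[0.159, 0.987, 0.0], [0.987, -0.159, 0.0], [0.0, 0.0, -1.0]]
contact_force: [0.3, -0.1, -1.1]
opening: 0.0355
```

```bash
python3 -c "
from h import *
rel(494.6,118.8,53,-9.2)
a=snapshot('side')[:,:,::-1]
f=lambda im:cv2.resize(im,None,fx=5,fy=5,interpolation=cv2.INTER_CUBIC)
cv2.imwrite('pics/g4.png',f(a[190:290,150:270]))"
```

```text
inc [ 0.1 -0.2  1.8] [ 0.0003 -0.0001  0.0006] | at [494.8 118.7  54.8] t 7.85 F [ 0.3 -0.1 -1.1] open 0.0355
```

View pics/g4.png

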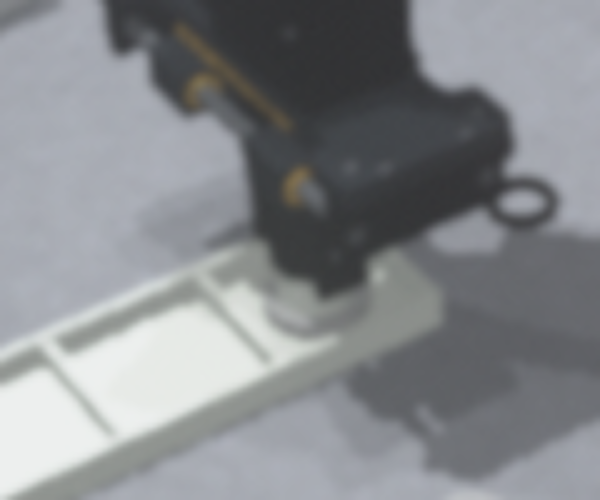

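```bash
python3 -c "
from h import *
im=cv2.imread('pics/side0.png')
cv2.imwrite('pics/c5.png',cv2.resize(im[225:315,75:250],None,fx=4.5,fy=4.5,interpolation=cv2.INTER_CUBIC))
c=np.array([511.4,222.4]);y=np.array([.160,.987]);x=np.array([.987,-.160])
for a,b in((37,142),(37,-142),(-37,-142),(-37,142)):
  q=proj('side',[*((c+a*x+b*y)/1000),.017]); print(a,b,q,(q-[75,225])*4.5)
"
```

```text
37 142 [ 86.84395751 286.19526529] [ 53.29780878 275.3786938 ]
37 -142 [216.9426042  228.99851523] [638.7417189   17.99331852]
-37 -142 [236.54708549 247.32016392] [726.9618847  100.44073762]
-37 142 [102.81389924 310.14483987] [125.16254656 383.15177942]
```

View pics/c5.png

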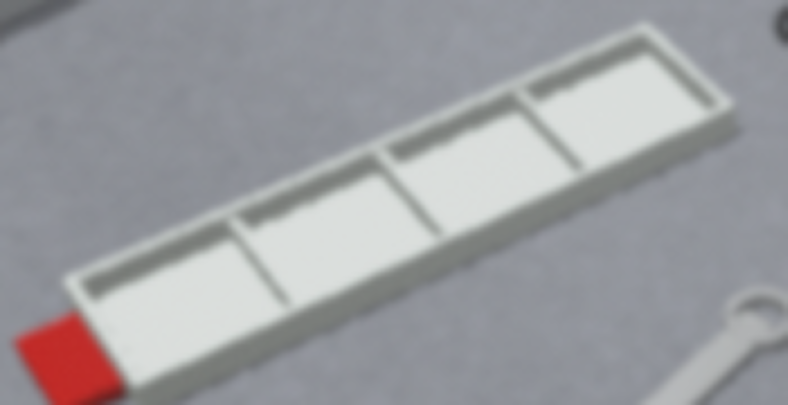

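```bash
python3 -c "
from h import *
P=[ray('side',75+u/4.5,225+v/4.5,.017)[:2]*1000 for u,v in((68,277),(645,26),(733,103),(133,388))]
print(np.array(P).round(1),np.mean(P,0))
"
```

```text
[[565.5 352.9]
 [518.6  78.3]
 [448.9  87.5]
 [493.2 367.7]] [506.54839046 221.60903883]
```

send_rows(
  increments="0 0 0.4 0 0 0; 0 0 0.8 0 0 0; 0 0 1.2 0 0 0; 0 0 1.5 0 0 0; 0 0 1.5 0 0 0; 0 0 1.5 0 0 0; 0 0 1.5 0 0 0; 0 0 1.5 0 0 0; 0 0 1.5 0 0 0; 0 0 1.5 0 0 0",
)

```text
clock: 9.15
ee_pos: [0.4948, 0.1187, 0.0536]
orientation: [[0.159, 0.987, 0.0], [0.987, -0.159, -0.0], [-0.0, 0.0, -1.0]]
contact_force: [-2.9, -0.8, 6.3]
opening: 0.0355
```

send_rows(
  increments="0 0 0 0 0 0; 0 0 0 0 0 0; 0 0 0 0 0 0; 0 0 0 0 0 0; 0 0 0 0 0 0; 0 0 -3 0 0 0; 0 0 -15 0 0 0; 0 0 -35 0 0 0; 0 0 -60 0 0 0; 0 0 -60 0 0 0",
  grip=1,
)

```text
clock: 10.4
ee_pos: [0.4961, 0.1191, 0.1156]
orientation: [[0.159, 0.987, 0.004], [0.987, -0.159, 0.0], [0.001, 0.004, -1.0]]
contact_force: [-0.3, -0.5, 0.0]
opening: 0.0869
```

```bash
python3 -c "
from h import *
rel(473.5,-185,115,4.6)"
```

```text
inc [-3.038e+02  2.610e+01  3.000e-01] [ 0.0041 -0.0006 -0.2404] | at [496.1 119.1 115.6] t 10.4 F [-0.3 -0.5  0. ] open 0.0869
```

send_rows(
  increments="-30 3 -5 0 0 -0.03; -85 8 -5 0 0 -0.08; -140 13 -5 0 0 -0.12; -195 18 -5 0 0 -0.17; -250 23 -5 0 0 -0.21; -290 26 -5 0 0 -0.24; -303 27 0 0 0 -0.24; -303 27 0 0 0 -0.24; -303 27 0 0 0 -0.24; -303 27 0 0 0 -0.24",
)

```text
clock: 11.65
ee_pos: [0.4734, -0.1833, 0.1132]
orientation: [[-0.082, 0.997, 0.0], [0.997, 0.082, 0.0], [0.0, 0.0, -1.0]]
contact_force: [-0.4, -0.6, -0.0]
opening: 0.0872
```

```bash
python3 -c "
from h import *
rel(473.5,-185,64.5,4.6)
a=snapshot('side')[:,:,::-1];b=snapshot('top')[:,:,::-1]
f=lambda im:cv2.resize(im,None,fx=3.2,fy=3.2,interpolation=cv2.INTER_CUBIC)
cv2.imwrite('pics/g5.png',np.hstack([f(a[120:290,170:370]),f(b[140:310,150:200])]))"
```

```text
inc [-1.7 -0.1 48.7] [ 0.0002 -0.0002  0.0019] | at [ 473.4 -183.3  113.2] t 11.65 F [-0.4 -0.6 -0. ] open 0.0872
```

View pics/g5.png

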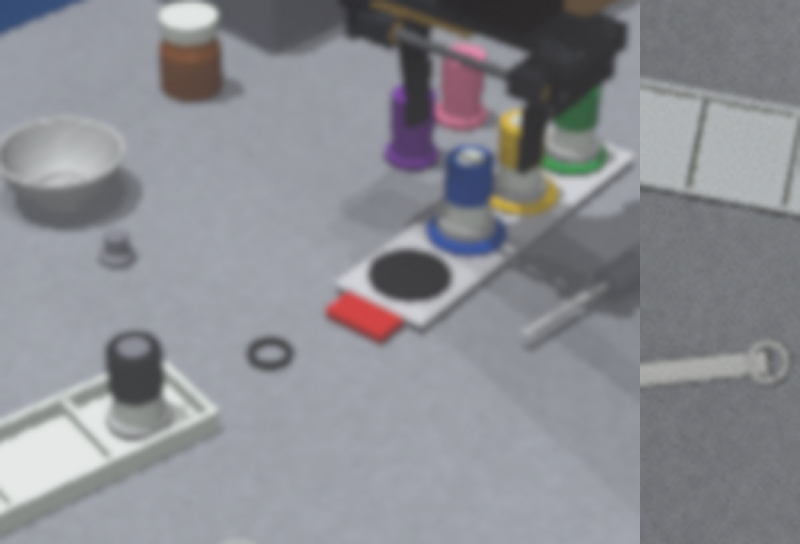

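Black stands upright in the far cell; the fingers straddle blue. Descend and grip.

send_rows(
  increments="0 0 10 0 0 0; 0 0 25 0 0 0; 0 0 40 0 0 0; 0 0 49 0 0 0; 0 0 49 0 0 0; 0 0 49 0 0 0; 0 0 49 0 0 0; 0 0 49 0 0 0; 0 0 49 0 0 0; 0 0 49 0 0 0",
)

```text
clock: 13.0
ee_pos: [0.4731, -0.1848, 0.0641]
orientation: [[-0.08, 0.997, 0.0], [0.997, 0.08, -0.0], [-0.0, 0.0, -1.0]]
contact_force: [-0.5, 1.5, -1.4]
opening: 0.0873
```

send_rows(
  increments="0 0 0 0 0 0; 0 0 0 0 0 0; 0 0 0 0 0 0; 0 0 0 0 0 0; 0 0 0 0 0 0; 0 0 0 0 0 0; 0 0 0 0 0 0; 0 0 0 0 0 0; 0 0 0 0 0 0; 0 0 0 0 0 0",
  grip=-1,
  squeeze=20,
)

```text
clock: 14.25
ee_pos: [0.4732, -0.1848, 0.0641]
orientation: [[-0.08, 0.997, 0.0], [0.997, 0.08, -0.0], [-0.0, 0.0, -1.0]]
contact_force: [0.3, 1.0, 1.0]
opening: 0.0354
```

```bash
python3 -c "
from h import *
rel(505,187,53,-9.2)"
```

```text
inc [368.1  61.4  11.1] [ 2.000e-04 -0.000e+00  2.406e-01] | at [ 473.2 -184.8   64.1] t 14.25 F [0.3 1.  1. ] open 0.0354
```

send_rows(
  increments="0 0 -20 0 0 0; 0 0 -60 0 0 0; 40 7 -80 0 0 0.03; 95 16 -80 0 0 0.06; 150 25 -80 0 0 0.1; 205 34 -80 0 0 0.14; 260 43 -80 0 0 0.18; 315 52 -80 0 0 0.22; 355 59 -80 0 0 0.24; 368 61 -80 0 0 0.24",
)

```text
clock: 15.5
ee_pos: [0.5037, 0.1897, 0.1438]
orientation: [[0.156, 0.988, -0.001], [0.988, -0.156, 0.001], [0.001, -0.001, -1.0]]
contact_force: [-0.0, -0.0, -2.1]
opening: 0.0353
```

send_rows(
  increments="0 0 0 0 0 0; 0 0 0 0 0 0; 0 0 20 0 0 0; 0 0 45 0 0 0; 0 0 65 0 0 0; 0 0 78 0 0 0; 0 0 84 0 0 0; 0 0 88 0 0 0; 0 0 89 0 0 0; 0 0 89 0 0 0",
)

```text
clock: 16.75
ee_pos: [0.5047, 0.187, 0.0554]
orientation: [[0.159, 0.987, 0.001], [0.987, -0.159, 0.0], [0.0, 0.001, -1.0]]
contact_force: [-0.9, -0.4, -1.8]
opening: 0.0355
```

```bash
python3 -c "
from h import *
rel(505,187,53.1,-9.2)
a=snapshot('side')[:,:,::-1]
f=lambda im:cv2.resize(im,None,fx=4,fy=4,interpolation=cv2.INTER_CUBIC)
cv2.imwrite('pics/g6.png',f(a[190:310,90:270]))"
```

```text
inc [-0.   0.3  2.3] [ 0.0005 -0.0003  0.0006] | at [504.7 187.   55.4] t 16.75 F [-0.9 -0.4 -1.8] open 0.0355
```

View pics/g6.png

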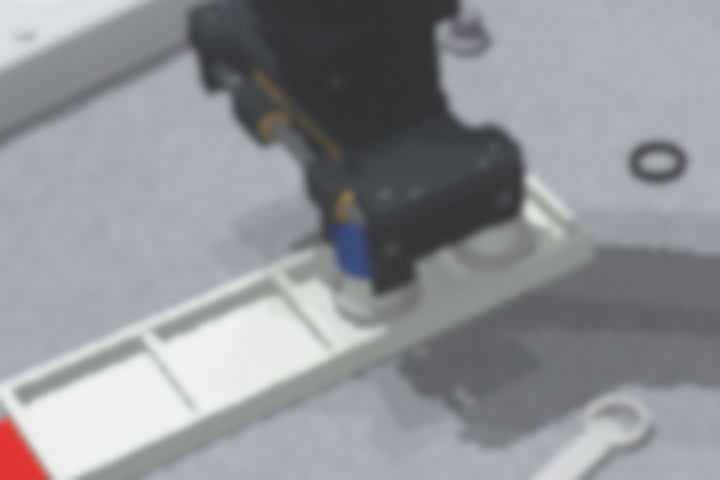

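Blue hangs over its cell, about 2 mm above the floor. Set it down and release.

send_rows(
  increments="0 0 0.5 0 0 0; 0 0 1 0 0 0; 0 0 1.5 0 0 0; 0 0 2 0 0 0; 0 0 2.3 0 0 0; 0 0 2.3 0 0 0; 0 0 2.3 0 0 0; 0 0 2.3 0 0 0; 0 0 2.3 0 0 0; 0 0 2.3 0 0 0",
)

```text
clock: 18.05
ee_pos: [0.5045, 0.1869, 0.0531]
orientation: [[0.159, 0.987, 0.0], [0.987, -0.159, -0.0], [-0.0, 0.0, -1.0]]
contact_force: [-2.4, -0.8, 6.4]
opening: 0.0358
```

send_rows(
  increments="0 0 0 0 0 0; 0 0 0 0 0 0; 0 0 0 0 0 0; 0 0 0 0 0 0; 0 0 0 0 0 0; 0 0 -3 0 0 0; 0 0 -15 0 0 0; 0 0 -35 0 0 0; 0 0 -60 0 0 0; 0 0 -60 0 0 0",
  grip=1,
)

```text
clock: 19.3
ee_pos: [0.506, 0.1877, 0.116]
orientation: [[0.159, 0.987, 0.005], [0.987, -0.159, 0.001], [0.002, 0.004, -1.0]]
contact_force: [-0.1, -0.6, 0.7]
opening: 0.0869
```

```bash
python3 -c "
from h import *
rel(478,-251.5,113,4.6)"
```

```text
inc [-438.    42.3    2.3] [ 0.0046 -0.0013 -0.2403] | at [506.  187.7 116. ] t 19.3 F [-0.1 -0.6  0.7] open 0.0869
```

send_rows(
  increments="-30 3 -5 0 0 -0.02; -85 8 -5 0 0 -0.05; -145 14 -5 0 0 -0.09; -205 20 -5 0 0 -0.13; -265 26 -5 0 0 -0.17; -325 32 -5 0 0 -0.21; -385 38 -5 0 0 -0.24; -425 42 -5 0 0 -0.24; -437 43 0 0 0 -0.24; -437 43 0 0 0 -0.24",
)

```text
clock: 20.55
ee_pos: [0.4769, -0.2511, 0.1122]
orientation: [[-0.079, 0.997, -0.001], [0.997, 0.079, 0.001], [0.001, -0.001, -1.0]]
contact_force: [0.4, 0.7, 0.4]
opening: 0.087
```

```bash
python3 -c "
from h import *
a=snapshot('side')[:,:,::-1];b=snapshot('top')[:,:,::-1]
rel(478,-251.5,64.5,4.6)
f=lambda im:cv2.resize(im,None,fx=3.2,fy=3.2,interpolation=cv2.INTER_CUBIC)
cv2.imwrite('pics/g7.png',np.hstack([f(a[120:300,120:370])]))
cv2.imwrite('pics/g7t.png',f(b[130:240,80:320]))"
```

```text
inc [-2.   0.3 48.2] [-0.0002 -0.0009  0.0016] | at [ 477.6 -249.5  112.7] t 20.65 F [0.  0.1 0.7] open 0.0874
```

View pics/g7.png

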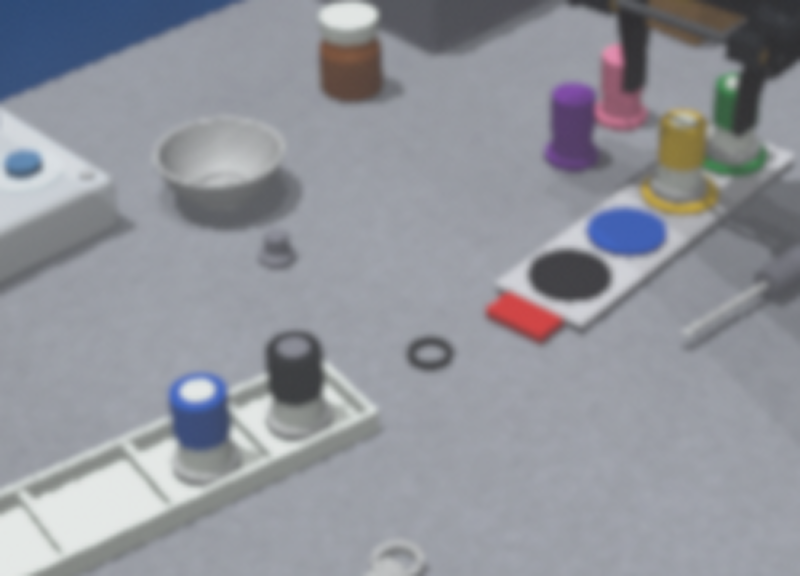

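View pics/g7t.png

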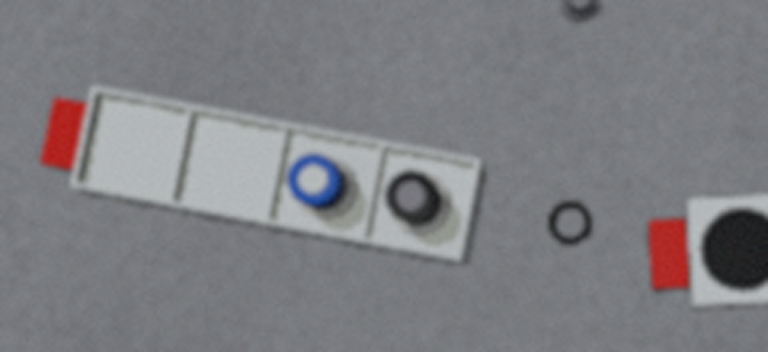

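Blue and black stand upright in their cells with clear margins. Yellow next.

send_rows(
  increments="0 0 5 0 0 0; -1 0 20 0 0 0; -1 0 35 0 0 0; -1 0 48 0 0 0; -1 0 48 0 0 0; -1 0 48 0 0 0; -1 0 48 0 0 0; -1 0 48 0 0 0; -1 0 48 0 0 0; -1 0 48 0 0 0",
)

```text
clock: 21.9
ee_pos: [0.4774, -0.2524, 0.0649]
orientation: [[-0.08, 0.997, 0.0], [0.997, 0.08, -0.0], [-0.0, 0.0, -1.0]]
contact_force: [-0.2, -0.2, -0.2]
opening: 0.0868
```

send_rows(
  increments="0 0 0 0 0 0; 0 0 0 0 0 0; 0 0 0 0 0 0; 0 0 0 0 0 0; 0 0 0 0 0 0; 0 0 0 0 0 0; 0 0 0 0 0 0; 0 0 0 0 0 0; 0 0 0 0 0 0; 0 0 0 0 0 0",
  grip=-1,
  squeeze=20,
)

```text
clock: 23.15
ee_pos: [0.4775, -0.2524, 0.0648]
orientation: [[-0.08, 0.997, 0.0], [0.997, 0.08, -0.0], [-0.0, 0.0, -1.0]]
contact_force: [0.4, 0.7, -0.4]
opening: 0.0354
```

```bash
python3 -c "
from h import *
rel(516,256,53,-9.2)"
```

```text
inc [503.7  79.   11.8] [ 2.000e-04 -0.000e+00  2.406e-01] | at [ 477.5 -252.4   64.8] t 23.15 F [ 0.4  0.7 -0.4] open 0.0354
```

send_rows(
  increments="0 0 -20 0 0 0; 0 0 -60 0 0 0; 40 6 -80 0 0 0.02; 95 15 -80 0 0 0.05; 155 24 -80 0 0 0.08; 215 34 -80 0 0 0.12; 275 43 -80 0 0 0.16; 335 53 -80 0 0 0.2; 395 62 -80 0 0 0.23; 440 69 -80 0 0 0.24",
)

```text
clock: 24.4
ee_pos: [0.5104, 0.1943, 0.1447]
orientation: [[0.158, 0.987, -0.0], [0.987, -0.158, 0.0], [0.0, -0.0, -1.0]]
contact_force: [0.6, 0.2, -1.2]
opening: 0.0356
```

```bash
python3 -c "
from h import *
rel(516,256,54.8,-9.2)"
```

```text
inc [61.8 -4.2 89.9] [-0.0004 -0.0001  0.0015] | at [510.4 194.3 144.7] t 24.4 F [ 0.6  0.2 -1.2] open 0.0356
```

send_rows(
  increments="40 -3 0 0 0 0; 60 -5 0 0 0 0; 64 -5 0 0 0 0; 64 -5 0 0 0 0; 64 -5 20 0 0 0; 64 -5 40 0 0 0; 64 -5 60 0 0 0; 64 -5 70 0 0 0; 64 -5 75 0 0 0; 64 -5 75 0 0 0",
)

```text
clock: 25.65
ee_pos: [0.5163, 0.2559, 0.0697]
orientation: [[0.159, 0.987, -0.0], [0.987, -0.159, 0.0], [0.0, -0.0, -1.0]]
contact_force: [1.3, -0.3, -0.6]
opening: 0.0352
```

```bash
python3 -c "
from h import *
a=snapshot('side')[:,:,::-1]
rel(516,256,53.8,-9.2)
f=lambda im:cv2.resize(im,None,fx=4,fy=4,interpolation=cv2.INTER_CUBIC)
cv2.imwrite('pics/g8.png',f(a[190:320,70:250]))"
```

```text
inc [-0.1 -0.5 16.3] [ 0.0004 -0.0004  0.0007] | at [516.5 256.   70.1] t 25.7 F [-0.7 -1.1 -2.3] open 0.0348
```

View pics/g8.png

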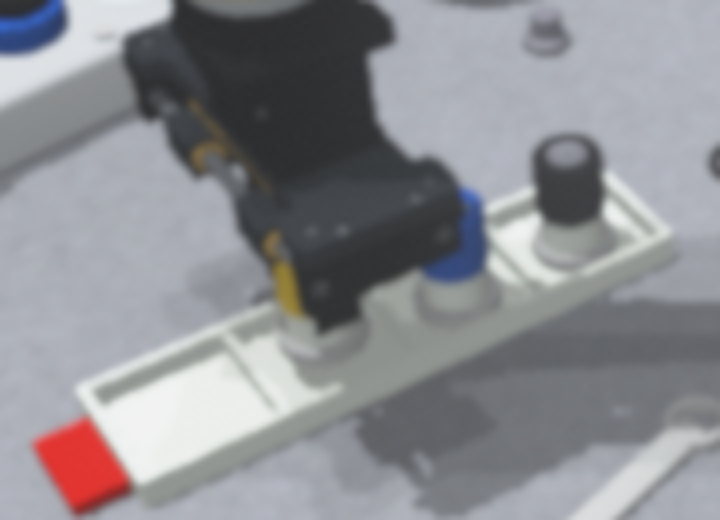

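Yellow is centred over its cell, 16 mm above the floor. Set down and release.

send_rows(
  increments="0 0 5 0 0 0; 0 0 10 0 0 0; 0 0 13 0 0 0; 0 0 14.5 0 0 0; 0 0 15.5 0 0 0; 0 0 16 0 0 0; 0 0 16.3 0 0 0; 0 0 16.3 0 0 0; 0 0 16.3 0 0 0; 0 0 16.3 0 0 0",
)

```text
clock: 26.95
ee_pos: [0.5163, 0.2558, 0.0538]
orientation: [[0.159, 0.987, 0.0], [0.987, -0.159, -0.0], [-0.0, 0.0, -1.0]]
contact_force: [-2.3, -2.1, 5.9]
opening: 0.0356
```

```bash
python3 -c "
from h import *
rel(516,256,53.8,-9.2)"
```

```text
inc [ 0.2 -0.4 -0. ] [0.0002 0.     0.0006] | at [516.3 255.8  53.8] t 26.95 F [-2.3 -2.1  5.9] open 0.0356
```

send_rows(
  increments="0 0 0 0 0 0; 0 0 0 0 0 0; 0 0 0 0 0 0; 0 0 0 0 0 0; 0 0 0 0 0 0; 0 0 -3 0 0 0; 0 0 -15 0 0 0; 0 0 -35 0 0 0; 0 0 -65 0 0 0; 0 0 -65 0 0 0",
  grip=1,
)

```text
clock: 28.2
ee_pos: [0.5179, 0.2568, 0.1223]
orientation: [[0.159, 0.987, 0.005], [0.987, -0.159, 0.002], [0.003, 0.005, -1.0]]
contact_force: [0.3, -0.5, 0.4]
opening: 0.0866
```

```bash
python3 -c "
from h import *
rel(482.5,-324.5,115,4.6)"
```

```text
inc [-579.6   57.7    5.9] [ 0.005  -0.0022 -0.2403] | at [517.9 256.8 122.3] t 28.2 F [ 0.3 -0.5  0.4] open 0.0866
```

send_rows(
  increments="-30 3 0 0 0 -0.01; -85 9 0 0 0 -0.03; -145 15 0 0 0 -0.06; -205 21 0 0 0 -0.09; -265 27 0 0 0 -0.12; -325 33 0 0 0 -0.15; -385 39 0 0 0 -0.18; -445 45 0 0 0 -0.21; -505 52 0 0 0 -0.24; -545 56 0 0 0 -0.24",
)

```text
clock: 29.45
ee_pos: [0.4838, -0.2945, 0.1188]
orientation: [[-0.078, 0.997, 0.0], [0.997, 0.078, -0.001], [-0.001, 0.0, -1.0]]
contact_force: [0.7, 0.1, -0.1]
opening: 0.0874
```

```bash
python3 -c "
from h import *
rel(482.5,-324.5,115,4.6)"
```

```text
inc [-29.8  -3.6   3.8] [ 0.      0.0008 -0.0025] | at [ 483.8 -294.5  118.8] t 29.45 F [ 0.7  0.1 -0.1] open 0.0874
```

send_rows(
  increments="-25 -3 0 0 0 0; -32 -4 4 0 0 0; -32 -4 4 0 0 0; -32 -4 4 0 0 0; -32 -4 4 0 0 0; -32 -4 4 0 0 0; -32 -4 4 0 0 0; -32 -4 4 0 0 0; -32 -4 4 0 0 0; -32 -4 4 0 0 0",
)

```text
clock: 30.7
ee_pos: [0.4833, -0.3235, 0.1144]
orientation: [[-0.08, 0.997, -0.0], [0.997, 0.08, 0.0], [0.0, -0.0, -1.0]]
contact_force: [-0.2, -0.2, 0.8]
opening: 0.0867
```

```bash
python3 -c "
from h import *
a=snapshot('side')[:,:,::-1];b=snapshot('top')[:,:,::-1]
rel(482.5,-324.5,64.5,4.6)
f=lambda im:cv2.resize(im,None,fx=3.2,fy=3.2,interpolation=cv2.INTER_CUBIC)
cv2.imwrite('pics/g9.png',np.hstack([f(a[110:300,150:390])]))
cv2.imwrite('pics/g9t.png',f(b[130:240,80:320]))"
```

```text
inc [-1.  -0.9 50. ] [ 0.     -0.     -0.0004] | at [ 483.3 -323.5  114.5] t 30.8 F [-0.3 -0.3  0.2] open 0.0871
```

View pics/g9.png

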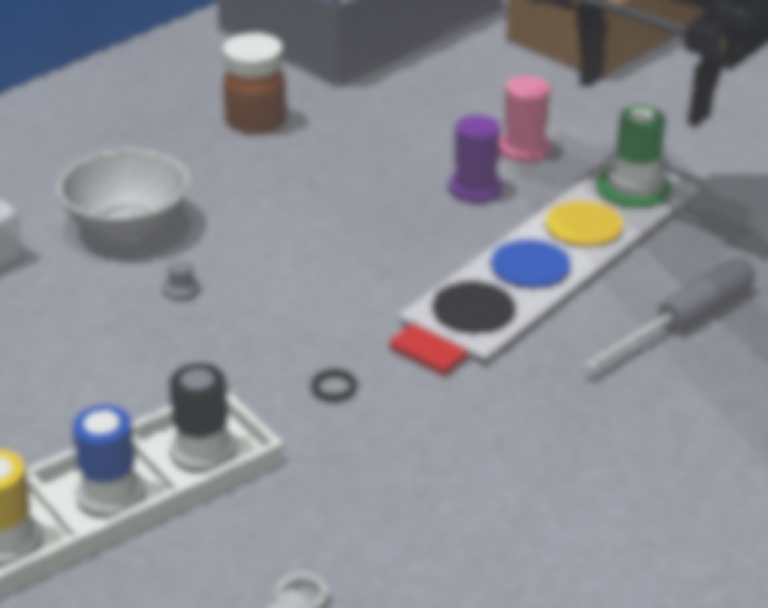

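View pics/g9t.png

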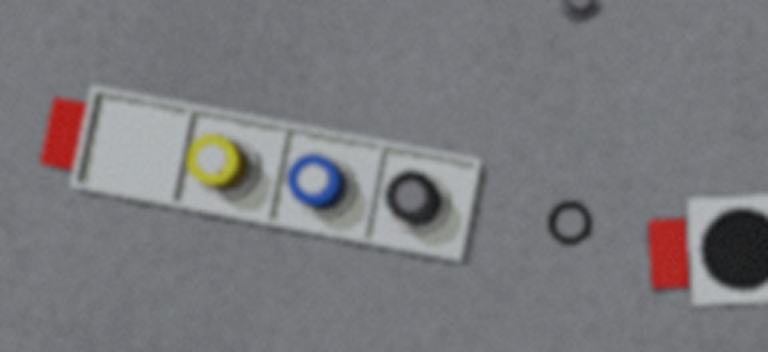

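Three stand correctly. Green is between the open fingers; descend and grip.

send_rows(
  increments="0 0 5 0 0 0; -1 -1 20 0 0 0; -1 -1 35 0 0 0; -1 -1 50 0 0 0; -1 -1 50 0 0 0; -1 -1 50 0 0 0; -1 -1 50 0 0 0; -1 -1 50 0 0 0; -1 -1 50 0 0 0; -1 -1 50 0 0 0",
)

```text
clock: 32.05
ee_pos: [0.4824, -0.3246, 0.0646]
orientation: [[-0.08, 0.997, 0.0], [0.997, 0.08, -0.0], [-0.0, 0.0, -1.0]]
contact_force: [0.4, 0.1, 0.1]
opening: 0.087
```

send_rows(
  increments="0 0 0 0 0 0; 0 0 0 0 0 0; 0 0 0 0 0 0; 0 0 0 0 0 0; 0 0 0 0 0 0; 0 0 0 0 0 0; 0 0 0 0 0 0; 0 0 0 0 0 0; 0 0 0 0 0 0; 0 0 0 0 0 0",
  grip=-1,
  squeeze=20,
)

```text
clock: 33.3
ee_pos: [0.4824, -0.3245, 0.0645]
orientation: [[-0.08, 0.997, 0.0], [0.997, 0.08, 0.0], [0.0, 0.0, -1.0]]
contact_force: [1.0, -0.0, -0.1]
opening: 0.0354
```

```bash
python3 -c "
from h import *
rel(527,325,53,-9.2)"
```

```text
inc [643.9  96.3  11.5] [ 1.000e-04 -0.000e+00  2.406e-01] | at [ 482.4 -324.5   64.5] t 33.3 F [ 1.  -0.  -0.1] open 0.0354
```

send_rows(
  increments="0 0 -20 0 0 0; 0 0 -60 0 0 0; 40 6 -80 0 0 0.02; 95 14 -80 0 0 0.05; 155 23 -80 0 0 0.08; 215 32 -80 0 0 0.12; 275 41 -80 0 0 0.16; 335 50 -80 0 0 0.2; 395 59 -80 0 0 0.23; 440 66 -80 0 0 0.24",
)

```text
clock: 34.55
ee_pos: [0.5129, 0.1221, 0.146]
orientation: [[0.158, 0.987, 0.001], [0.987, -0.158, -0.0], [0.0, 0.001, -1.0]]
contact_force: [1.4, 0.1, -1.9]
opening: 0.0354
```

```bash
python3 -c "
from h import *
rel(527,325,53.5,-9.2)"
```

```text
inc [202.6 -18.3  92.5] [ 0.0014 -0.0002  0.0016] | at [512.9 122.1 146. ] t 34.55 F [ 1.4  0.1 -1.9] open 0.0354
```

send_rows(
  increments="45 -4 0 0 0 0; 95 -9 0 0 0 0; 145 -14 0 0 0 0; 185 -18 0 0 0 0; 205 -19 0 0 0 0; 205 -19 0 0 0 0; 205 -19 0 0 0 0; 205 -19 20 0 0 0; 205 -19 45 0 0 0; 205 -19 60 0 0 0",
)

```text
clock: 35.8
ee_pos: [0.5264, 0.323, 0.0822]
orientation: [[0.161, 0.987, -0.002], [0.987, -0.161, -0.002], [-0.002, -0.002, -1.0]]
contact_force: [-0.7, 0.0, -0.5]
opening: 0.0356
```

send_rows(
  increments="0 0 8 0 0 0; 0 0 14 0 0 0; 0 0 14 0 0 0; 0 0 14 0 0 0; 0 0 14 0 0 0; 0 0 14 0 0 0; 0 0 14 0 0 0; 0 0 14 0 0 0; 0 0 14 0 0 0; 0 0 14 0 0 0",
)

```text
clock: 37.05
ee_pos: [0.5269, 0.3247, 0.0705]
orientation: [[0.159, 0.987, -0.0], [0.987, -0.159, 0.0], [0.0, -0.0, -1.0]]
contact_force: [0.1, -0.2, -1.6]
opening: 0.0359
```

```bash
python3 -c "
from h import *
a=snapshot('side')[:,:,::-1]
rel(527,325,53.5,-9.2)
f=lambda im:cv2.resize(im,None,fx=4,fy=4,interpolation=cv2.INTER_CUBIC)
cv2.imwrite('pics/g10.png',f(a[190:320,60:240]))"
```

```text
inc [ 0.3  0.  17. ] [-0.     -0.0001  0.0005] | at [526.9 324.8  70.5] t 37.1 F [ 0.3 -0.1 -2.1] open 0.0354
```

View pics/g10.png

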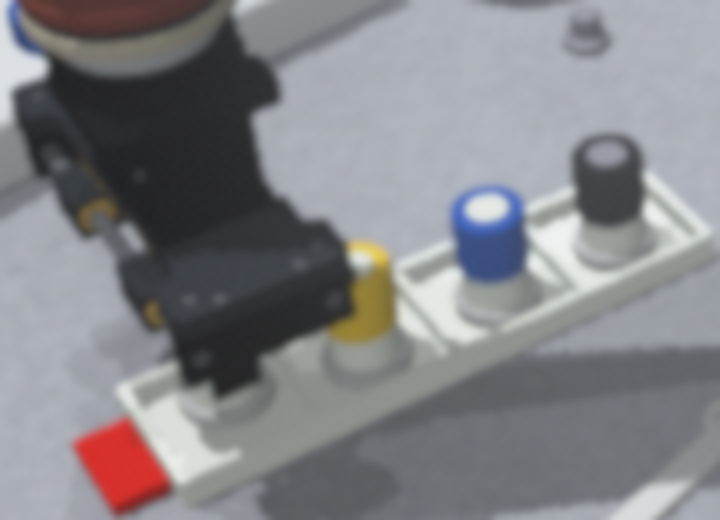

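Green is over the cell by the red tab. Set it down.

send_rows(
  increments="0 0 5 0 0 0; 0 0 10 0 0 0; 0 0 13 0 0 0; 0 0 15 0 0 0; 0 0 16 0 0 0; 0 0 16.5 0 0 0; 0 0 17 0 0 0; 0 0 17.1 0 0 0; 0 0 17.1 0 0 0; 0 0 17.1 0 0 0",
)

```text
clock: 38.35
ee_pos: [0.527, 0.3248, 0.0535]
orientation: [[0.159, 0.987, 0.0], [0.987, -0.159, 0.0], [0.0, 0.0, -1.0]]
contact_force: [0.9, -0.8, -0.2]
opening: 0.0354
```

```bash
python3 -c "
from h import *
rel(527,325,53.5,-9.2)"
```

```text
inc [ 0.2 -0.   0. ] [ 0.0002 -0.0002  0.0005] | at [527.  324.8  53.5] t 38.35 F [ 0.9 -0.8 -0.2] open 0.0354
```

send_rows(
  increments="0 0 0.2 0 0 0; 0 0 0.3 0 0 0; 0 0 0.3 0 0 0; 0 0 0.3 0 0 0; 0 0 0.3 0 0 0; 0 0 0.3 0 0 0; 0 0 0.3 0 0 0; 0 0 0.3 0 0 0; 0 0 0.3 0 0 0; 0 0 0.3 0 0 0",
)

```text
clock: 39.6
ee_pos: [0.527, 0.3248, 0.0535]
orientation: [[0.159, 0.987, 0.0], [0.987, -0.159, 0.0], [0.0, 0.0, -1.0]]
contact_force: [-1.1, -0.9, 5.6]
opening: 0.0357
```

send_rows(
  increments="0 0 0 0 0 0; 0 0 0 0 0 0; 0 0 0 0 0 0; 0 0 0 0 0 0; 0 0 0 0 0 0; 0 0 -3 0 0 0; 0 0 -15 0 0 0; 0 0 -35 0 0 0; 0 0 -65 0 0 0; 0 0 -80 0 0 0",
  grip=1,
)

```text
clock: 40.85
ee_pos: [0.5277, 0.3255, 0.1361]
orientation: [[0.159, 0.987, 0.003], [0.987, -0.159, 0.002], [0.002, 0.003, -1.0]]
contact_force: [-0.1, 0.5, -0.5]
opening: 0.0868
```

send_rows(
  increments="0 0 -40 0 0 0; -40 0 -80 0 0 0; -90 0 -100 0 0 0; -140 0 -100 0 0 0; -190 0 -100 0 0 0; -240 0 -100 0 0 0; -290 0 -100 0 0 0; -340 0 -100 0 0 0; -380 0 -100 0 0 0; -400 0 -100 0 0 0",
)

```text
clock: 42.1
ee_pos: [0.4625, -0.0725, 0.2336]
orientation: [[0.162, 0.987, 0.0], [0.987, -0.162, -0.001], [-0.001, 0.001, -1.0]]
contact_force: [-0.6, 0.8, 0.0]
opening: 0.087
```

```bash
python3 -c "
from h import *
a=snapshot('side')[:,:,::-1];b=snapshot('top')[:,:,::-1]
o=get_obs();print(o['clock'],o['ee_pos'],o['contact_force'])
f=lambda im,s=3.2:cv2.resize(im,None,fx=s,fy=s,interpolation=cv2.INTER_CUBIC)
cv2.imwrite('pics/f.png',f(a[180:320,70:260],4))
cv2.imwrite('pics/ft.png',f(b[130:240,80:320]))"
```

```text
42.2 [ 0.46269136 -0.07242135  0.23340898] [-0.31170029 -0.288143    0.31337376]
```

View pics/f.png

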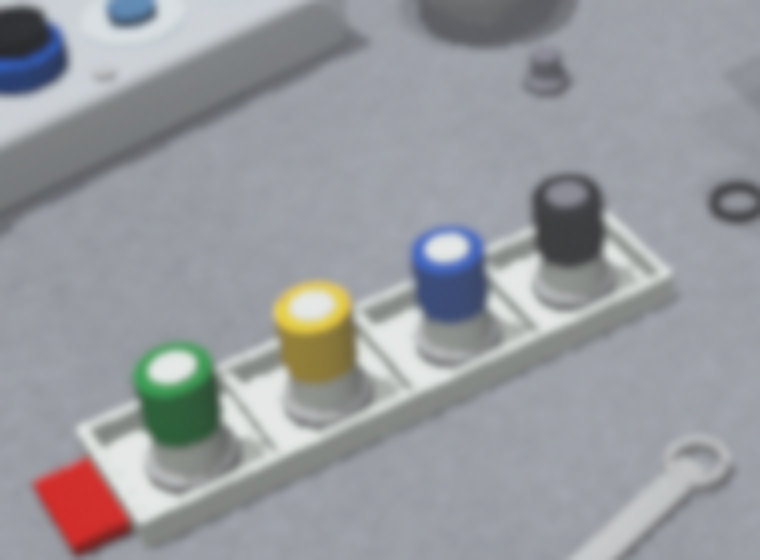

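View pics/ft.png

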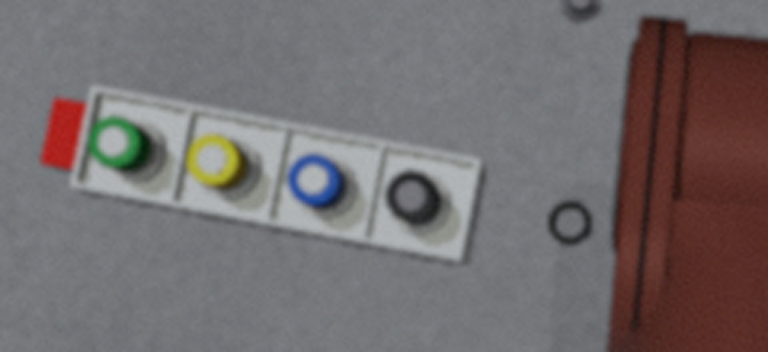

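All four stand upright, one to a cell; from the tab they run green, yellow, blue, black. The arm is clear and at rest.

```bash
python3 -c "
from workcell import order
print(order.finish_job())"
```

```text
the job is handed in; nothing more can be done
None
```

I moved all four cartridges to the carrier in reverse order and handed the job in at about 42 s. From the carrier's red tab they now run green, yellow, blue, black; on the rack it was black, blue, yellow, green.

- **Setting down:** each cartridge was lowered until it touched the cell floor before release. The contact force read about 6 N each time, at the height I expected for the floor.
- **Last checks:** the final side and top pictures show all four upright, one per cell and clear of the walls. The gripper was empty and away from everything, and the wrist force was near zero.
- **Disagreement:** the two cameras differed by about 5–7 mm on positions. I worked from the average of the two, which was well within the 11 mm clearance in each cell. No check failed.

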